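Latch the membrane filter press

ROBOT

A 7-joint arm with a two-finger parallel gripper is mounted at the origin on the work surface. World frame = base frame: x ahead of the robot, y to its left, z up, the work surface at z = 0. Lengths are in m, angles in rad, forces in N, time in s.
With the tool pointing down it reaches from about 0.4 to 0.85 m from the base axis. Payload 4.4 kg.
Tool frame: the origin (TCP) lies midway between the tips of the shut fingers; the grasp point (between the pads) lies 19 mm behind it; x points along the fingers, y is the direction in which the jaws open and shut, and the axes are right-handed (so a half turn about x gives the same grasp; the last joint's range is limited). The gripper opens to 94 mm and grips with 3 to 60 N. Pads are 16 mm wide; open, the fingers measure 119 mm over their backs; the gripper's body (75 mm by 177 mm) begins 78 mm behind the grasp point.
Start: joints at [-0.066, 0.628, 0.038, 1.517, -0.027, 0.996, -0.02], TCP at [0.65, 0, 0.205] pointing down, gripper open.
Joint ranges: [-3.06, 3.06], [-0.37, 2.12], [-1.25, 1.32], [0.18, 2.47], [-1.1, 4.24], [0.23, 1.98], [-2.94, 2.94]. Speed limits (rad/s): [2.57, 2.57, 3.14, 3.14, 3.14, 3.14, 3.14].

INTERFACE

Orientations are given as [roll, pitch, yaw] about the fixed x, y, z axes, in that order (R = Rz(yaw) Ry(pitch) Rx(roll)).
In Python, from rig import readout, optics, r gives the robot as it stands. The module is installed in compiled form; this text tells all that it offers.
- The arm moves only by the tool servo_tool, never from a script. Its argument "increments" is a list of rows, each a list of 3 entries, a list of its own where there are three numbers: the opening, from 0 (shut) to 1 (fully open), then the shift along the tool's x, y, z in mm, then the turn, a rotation vector about the tool's x, y, z in degrees. A call has 1 to 12 rows; each row shifts and turns the commanded pose from where the row before left it, along the tool's axes as they then stand; what a row does not reach is not made up. A row lasts 1/12 s, in which the tool goes at most 41.7 mm and 7.16 degrees, less where a joint would pass 70% of its speed; a pose out of reach is approached as far as the arm can. A call is refused whole if a number of a shift passes 41.7 or a number of a turn 7.16, either way. A call with a gripper value outside its range is refused whole. The fingers move at their own pace and stop on an object; "grip_force" is the grip in N (left out, the last holds). Time passes only in rows, so rows that do not move let the fingers close. It gives the time, the measured TCP pose, the force and the opening at its end, in the units of the state.
- readout.read_state(): the state, without advancing time (a new reading comes with each control period).
- optics.snapshot(name): name is "scene" or "side" or "wrist"; returns (picture, depth): 420x560x3 uint8, red, green, blue; 420x560 float32, m along the optical axis (not along the pixel's ray), 0 where there is no reading.
- optics.camera_info(name): a dict with "fx", "fy", "cx", "cy" (pixels), "distortion" ([k1, k2, p1, p2, k3] as OpenCV has them; the pictures are not rectified), "rvec" (rotation vector, rad) and "tvec" (3), from world to camera coordinates, as OpenCV has them. Camera axes: x right, y down, z forward; pixel columns grow to the right and rows downward; lengths in m; the calibration is good to about 2 mm. A picture is of the moment at which its call begins: read the wrist's pose just before it. camera_info takes no time and is no camera call; for the wrist camera it gives the pose at the moment of the call.
- r.sign_off(): hands the job in, once; it reports no verdict.
The state is a dict: "time_s": time; "qpos": joint angles; "dq": joint speeds; "effort": joint torques, N m; "position": TCP position; "tool_rot": TCP orientation; "wrist_force": force on the tool from outside, world axes, zero at the start; "ft_torque": the same for the moment, N m; "width": finger opening in m.
Only numpy, scipy, OpenCV 4.12 (cv2) and the standard library are available. Lean on these libraries where they do the work, as an engineer would, in place of code of your own. Each camera call takes 0.05 s, during which the arm holds its last target. There are 200 camera calls.

TASK

Close the filter press: push its sliding carriage shut against the port block, swing the wire claw of the draw latch over so that its end bar drops behind the keeper on the carriage, then throw the latch lever back over centre until it lies flat, so that the claw draws the carriage tight. Leave the labware around the press where it stands.

Things in the scene. Friction and masses are not known exactly. Their poses are not given: they have to be found in the camera images.
- press: Filter press fixed to the bench: base plate x -104 to 196 mm, 110 wide, 12 thick; white port block x -102 to 30, 90 wide, top at 60 mm; white sliding carriage beyond it. Steel draw latch on top, in the plane y = 0. Origin on the bench under the lever's pin; x points along the press from lever towards keeper and carriage, z up.
- carriage (a joint): Slide of the carriage along the press's x, in m: 0 shut against the port block's gasket, grows as it opens, up to 0.05. Starts 18 to 40 mm open. About 3 N of friction; stays where it is left.
- push_plate (a point): Middle of the top edge of the outer (+x) face of the carriage's upright aluminium plate: 70 mm wide, 12 mm thick, 32 mm above the carriage's top, 95 mm above the bench; at the press's x = 118 mm when shut. Push it towards -x to shut the carriage.
- keeper (a point): Keeper on the carriage's top (63 mm above the bench): steel post 24 mm wide, 6 thick, 14.5 high; its lip overhangs 4 mm to the press's +x, underside 10.5 mm up; a ramp on the other side. The point is at the foot of the post's face under the lip; axes as the press's. The hooked bar's centre lies 3.5 mm to +x of it and 3 to 7 mm up.
- lever (a joint): Lever's hinge, rad: 0 flat and latched, pointing to the press's -x; grows as it swings up towards the keeper, stop at 1.92. Angle above +x = pi minus this. Friction holds it (1.5 N at the tip); starts 1.22 to 1.66. The farther forward it is, the farther the claw reaches past the lip (12 mm at the stop, barely at 1.22, carriage shut). Throwing it hooked takes under 10 N at the tip.
- lever_pin (a point): Hinge pin of the lever, 74 mm above the bench, axis along the press's y.
- lever_tip (a point): Tip of the lever, 80 mm from its pin; the lever is a steel bar 22 mm wide and 5 mm thick.
- claw (a joint): Claw's hinge on the lever, rad: 0 when hooked and the lever flat; swings freely, falls by its weight. The claw's angle above the press's +x = this minus the lever's value minus 0.026. Starts at its stop 3.78, lying back over the lever. Its pivot is on the lever 18 mm from the pin, 0.21 rad further round (from +x through up to -x) than the lever itself.
- claw_bar (a point): Middle of the claw's end bar. The claw is a U of steel wire: two arms 40 mm apart straddle the lever, joined at the free end by this bar, 7 mm thick, 40 mm long along the press's y, 84 mm from the claw's pivot. The sprung arms stretch up to 12 mm (5 N per mm). Pushed past upright it falls over towards the keeper.
- media_bottle: Glass bottle with blue cap, 80 mm across, 150 mm high; origin under its centre. Leave alone.
- white_jar: White plastic jar, 60 mm across, 70 mm high; origin under its centre. Leave alone.
- canister: Clear canister with blue lid, 72 mm across, 95 mm high; origin under its centre. Leave alone.
- petri_dish: Flat closed dish, 90 mm across, 16 mm high; origin under its centre. Leave alone.
- stopper: Dark rubber stopper, 42 mm across, 32 mm high; origin under its centre. Leave alone.
- spring_clamp: Aluminium spring clamp lying flat, 110 mm long, 8 mm high; origin under its middle. Leave alone.
- spare_cassette: White filter cassette, 78 x 60 x 12 mm; origin under its centre. Leave alone.

How it is judged:
On the way, in this order (a step that is already met when the one before it is completed fails the run):
1. the carriage is pushed shut (within 6 mm) (value of joint carriage below 0.006 m), for 0.2 s.
2. with the lever still up, the claw's bar has dropped behind the keeper, below the top of its lip (x of claw_bar in the frame of keeper between 0.001 and 0.03 m and z of claw_bar in the frame of keeper below 0.01 m and value of joint lever above 0.8 rad), for 0.2 s.
At the end, for the whole second after the job is handed in: The lever lies flat (within 0.1 rad), the carriage is home (within 2.5 mm), and the claw's bar lies against the keeper's post under its lip (bar centre 1 to 8 mm behind the post's face, 0 to 10 mm above the carriage's top) (value of joint lever below 0.1 rad and value of joint carriage below 0.0025 m and x of claw_bar in the frame of keeper between 0.001 and 0.008 m and z of claw_bar in the frame of keeper between 0 and 0.01 m); the robot touches nothing.
It fails at once if a bystander is shifted by more than 25 mm (distance of any of media_bottle, white_jar, canister, petri_dish, stopper, spring_clamp, spare_cassette from where it was at the start of the episode above 0.025 m).
It also fails if it takes over 64 s, if anything falls off the work surface, if the arm or the gripper's body presses on something with over 40 N, if the wrist force passes 120 N, or if a joint passes its speed limit or range.

## Working session

There is one attempt and no reset: what is moved stays moved. The work goes in short steps, Python scripts to look and compute and a tool call to move; the robot and the scene stay as the last step left them, time stands still between calls to the robot, and variables do not carry over. Pictures are saved under pics/ and viewed, about 8 in all and at most 12, crops included, and the job is handed in when it is done.

Besides the shell and the picture viewer there is one more tool, called after "Emit:" as a command line: name --argument value ..., lists and objects as JSON in quotes. servo_tool: Moves the arm, as the interface text tells. Its arguments: {"type":"object","properties":{"increments":{"type":"array"},"grip_force":{"type":"number"}},"required":["increments"]}

```bash
mkdir -p pics; cat > h.py <<'E'
import numpy as np, cv2
from rig import readout, optics, r
def cam(n):
    c=optics.camera_info(n); K=np.array([[c['fx'],0,c['cx']],[0,c['fy'],c['cy']],[0,0,1.]])
    return K,np.array(c['distortion'],float),cv2.Rodrigues(np.array(c['rvec'],float))[0],np.array(c['tvec'],float).ravel()
def world(n,depth):
    K,d,R,t=cam(n); h,w=depth.shape
    uv=np.stack(np.meshgrid(np.arange(w),np.arange(h)),-1).reshape(-1,1,2).astype(float)
    xy=cv2.undistortPoints(uv,K,d).reshape(-1,2)
    p=np.c_[xy,np.ones(len(xy))]*depth.reshape(-1,1)
    return ((p-t)@R).reshape(h,w,3)
def proj(n,P):
    K,d,R,t=cam(n); return cv2.projectPoints(np.array(P,float).reshape(-1,1,3),cv2.Rodrigues(R)[0],t,K,d)[0].reshape(-1,2)
def snap(n,f):
    a,z=optics.snapshot(n); cv2.imwrite(f'pics/{f}.png',a[:,:,::-1]); np.save(f'pics/{f}.npy',z); return a,z
E
python3 - <<'E'
from h import *
for n in('scene','side'):
    a,z=snap(n,n+'0'); np.save(f'pics/{n}0w.npy',world(n,z))
a=cv2.imread('pics/scene0.png');b=cv2.imread('pics/side0.png')
print(cam('scene')[2:],cam('side')[2:])
print(readout.read_state())
E
```

```text
(array([[-0.3870568 ,  0.92205362,  0.00203868],
       [ 0.52621136,  0.22270589, -0.82067271],
       [-0.75715827, -0.31657417, -0.57139492]]), array([ 0.22103985, -0.19672635,  1.57528268])) (array([[-0.69851098, -0.71525025, -0.02234927],
       [-0.43343502,  0.44772913, -0.78209508],
       [ 0.56940011, -0.53661505, -0.62275822]]), array([0.37773582, 0.32852666, 0.99417537]))
{'time_s': 0.1, 'qpos': array([-0.06578957,  0.62922254,  0.0384159 ,  1.51822589, -0.02700976,
        0.99632941, -0.01999346]), 'dq': array([-0.00035606, -0.0030134 ,  0.00033343, -0.00500985, -0.00066235,
        0.00167072,  0.00129176]), 'effort': array([ 3.91938796e-03, -5.50791907e+01,  1.14763990e+00, -1.87118143e+01,
       -5.21624205e-02,  1.91878073e-02,  1.80005208e-05]), 'position': array([6.49412501e-01, 4.49906507e-05, 2.04679179e-01]), 'tool_rot': array([-1.57725913,  1.56912771,  3.13514494]), 'wrist_force': array([-0.05439709, -0.29802965, -0.4386713 ]), 'ft_torque': array([ 0.02179731, -0.00798865, -0.01904487]), 'width': 0.09398260447589667}
```

View pics/scene0.png

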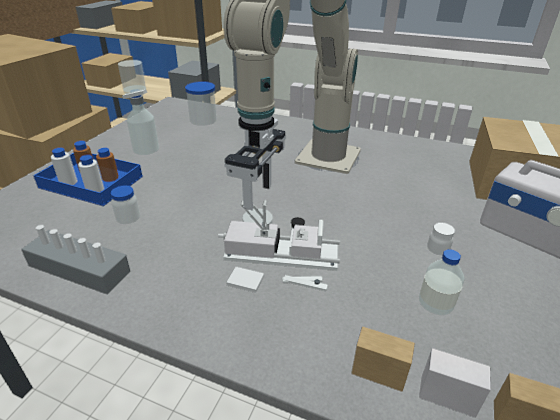

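View pics/side0.png

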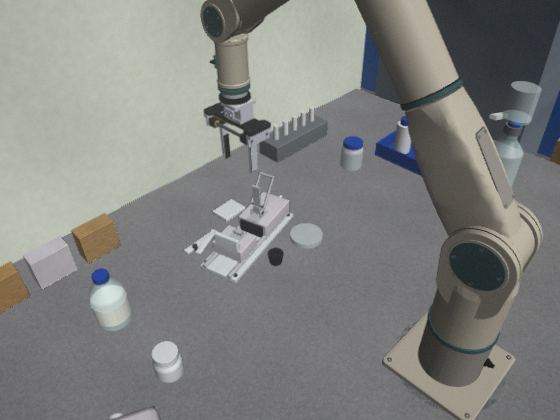

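The press is at scene px ~(280,240) and side px ~(250,235). The lever and claw stand up at side (262,190), and the carriage is open. Next I'll measure from the depth clouds.

```bash
python3 - <<'E'
from h import *
S=np.load('pics/scene0w.npy');D=np.load('pics/side0w.npy')
for nm,W,box in(('scene',S,(220,190,345,295)),('side',D,(180,165,300,285))):
    for (u,v) in ([(228,253),(335,265),(266,238),(305,240),(300,225),(263,210)] if nm=='scene' else [(204,266),(236,277),(291,214),(256,228),(228,245),(262,190),(276,257),(268,205)]):
        print(nm,u,v,W[v,u].round(4))
# joint cloud
P=np.r_[S[190:295,215:350].reshape(-1,3),D[165:290,180:320].reshape(-1,3)]
b=P[(P[:,2]>.055)&(P[:,2]<.067)]
print(len(b),b.min(0),b.max(0))
a=cv2.imread('pics/scene0.png')[190:295,215:350];b=cv2.imread('pics/side0.png')[160:290,180:310]
A=cv2.resize(a,(400,311),interpolation=cv2.INTER_CUBIC)
A=cv2.copyMakeBorder(A,0,89,0,0,0);B=cv2.resize(b,(400,400),interpolation=cv2.INTER_CUBIC)
cv2.imwrite('pics/c1.png',np.hstack([A,B]))
# topdown of heights, 1mm
for W,sl in((S,np.s_[190:295,215:350]),(D,np.s_[165:290,180:320])):
    Q=W[sl].reshape(-1,3);m=(Q[:,2]>.05)&(Q[:,2]<.07)
    print(m.sum(),cv2.minAreaRect(Q[m][:,:2].astype(np.float32)*1000))
    m=(Q[:,2]>.006)&(Q[:,2]<.016)
    print(m.sum(),cv2.minAreaRect(Q[m][:,:2].astype(np.float32)*1000))
E
```

```text
scene 228 253 [ 0.667  -0.0822  0.0187]
scene 335 265 [0.5923 0.1886 0.0098]
scene 266 238 [0.6173 0.0058 0.0602]
scene 305 240 [0.5877 0.1027 0.0621]
scene 300 225 [0.4938 0.0572 0.0313]
scene 263 210 [ 0.6106 -0.0049  0.1422]
side 204 266 [0.5815 0.1977 0.018 ]
side 236 277 [0.4984 0.1623 0.0128]
side 291 214 [ 0.5721 -0.113   0.012 ]
side 256 228 [0.5697 0.0257 0.0463]
side 228 245 [0.5491 0.1392 0.0734]
side 262 190 [ 0.7319 -0.1482 -0.0025]
side 276 257 [0.4633 0.0559 0.032 ]
side 268 205 [ 0.6082 -0.0569  0.0572]
2746 [ 0.51571829 -0.11457064  0.05501942] [0.66831388 0.15232545 0.06687494]
1736 ((593.697509765625, 16.519760131835938), (93.67904663085938, 252.23292541503906), 14.960702896118164)
2098 ((585.5338745117188, 42.66471862792969), (326.84246826171875, 299.96173095703125), 8.703619956970215)
1442 ((589.4168701171875, 20.698196411132812), (91.78341674804688, 258.3394775390625), 14.944281578063965)
1870 ((656.9221801757812, -27.697357177734375), (430.65374755859375, 506.7485656738281), 47.79174041748047)
```

View pics/c1.png

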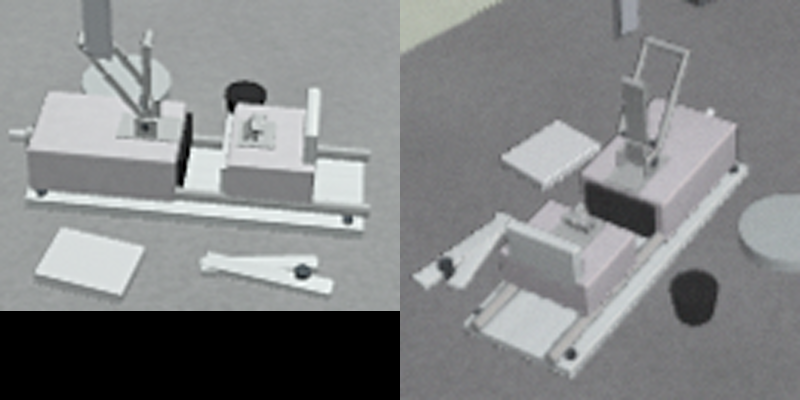

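```bash
cat >> h.py <<'E'
yaw=np.radians(104.95); ex=np.array([np.cos(yaw),np.sin(yaw),0]); ey=np.array([-ex[1],ex[0],0])
O=np.array([.5975,-.0065,0])
def topress(P): d=P-O; return np.stack([d@ex,d@ey,d[...,2]],-1)
def toworld(p): p=np.asarray(p,float); return O+p[...,:1]*ex+p[...,1:2]*ey+p[...,2:]*np.array([0,0,1])
E
python3 - <<'E'
from h import *
pc=lambda a:np.percentile(a,[1,5,50,95,99]).round(1) if len(a) else None
for nm,sl in(('scene',np.s_[190:295,215:350]),('side',np.s_[160:290,180:320])):
    Q=topress(np.load(f'pics/{nm}0w.npy')[sl].reshape(-1,3))*1000
    x,y,z=Q.T
    print(nm)
    m=(abs(z-60)<3)&(x<25)&(x>-110)&(abs(y)<60);print(' blocktop n',m.sum(),'x',pc(x[m]),'y',pc(y[m]),'z',pc(z[m]))
    m=(abs(z-63)<3)&(x>40)&(x<160)&(abs(y)<60);print(' carrtop x',pc(x[m]),'y',pc(y[m]),'z',pc(z[m]))
    m=(z>78)&(x>70)&(x<190)&(abs(y)<60)&(z<110);print(' plate x',pc(x[m]),'y',pc(y[m]),'z',pc(z[m]))
    m=(z>15)&(z<50)&(x>-90)&(x<20);print(' blockside y',pc(y[m]))
    m=(z>15)&(z<50)&(x>5)&(x<45)&(abs(y)<40);print(' blockend x',pc(x[m]))
    for lo in range(80,176,8):
        m=(z>lo)&(z<=lo+8)&(abs(x)<100)&(abs(y)<30)
        mi=m&(abs(y)<13)
        print('  z',lo,m.sum(),'x',pc(x[m]),'y',pc(y[m]),'| inner',mi.sum(),pc(x[mi]))
R=cv2.Rodrigues
from scipy.spatial.transform import Rotation as Ro
print(Ro.from_euler('xyz',readout.read_state()['tool_rot']).as_matrix().round(3))
E
```

```text
scene
 blocktop n 818 x [-100.5  -95.8  -44.3   19.4   23.8] y [-46.7 -43.5 -10.7  35.8  40.2] z [57.1 57.4 59.1 61.5 62.6]
 carrtop x [ 74.9  77.4 109.3 136.8 144.8] y [-47.  -43.6 -12.1  36.9  41.5] z [60.1 60.4 62.3 64.8 65.8]
 plate x [137.1 137.9 143.4 148.7 149.4] y [-37.4 -35.6 -11.   27.4  31. ] z [78.4 82.1 93.2 95.7 96.8]
 blockside y [-48.6 -47.9 -45.2 134.6 155. ]
 blockend x [29.3 29.6 34.9 41.9 43.2]
  z 80 19 x [-9.  -6.6  1.   6.1  7.9] y [-21.4 -20.5 -13.6   1.1   9.1] | inner 8 [-0.2 -0.2  2.2  3.7  3.7]
  z 88 27 x [-9.1 -8.3 -2.7  3.   3.6] y [-24.4 -23.8 -11.7   1.8  12.3] | inner 15 [-6.7 -6.6  0.1  3.4  3.6]
  z 96 24 x [-16.8 -14.3 -10.1   0.6   1.2] y [-25.7 -25.2 -10.6  18.1  18.2] | inner 5 [-2.5 -2.1 -0.   1.2  1.3]
  z 104 28 x [-21.3 -20.5 -14.1   0.8   1.1] y [-24.7 -23.9 -11.8  17.9  21.2] | inner 10 [-15.3 -10.3  -0.9   1.    1.1]
  z 112 28 x [-28.2 -26.2 -19.9   0.9   1.1] y [-25.6 -25.1 -11.9  18.4  19.1] | inner 8 [-2.4 -2.3  0.3  1.1  1.1]
  z 120 29 x [-32.8 -31.8 -26.5   0.5   0.9] y [-23.7 -23.3  -8.7  18.4  19.4] | inner 7 [-2.5 -2.4  0.1  0.
[... 1725 characters left out ...]
.2  6.4]
  z 128 31 x [-35.  -33.3   0.6   5.7   6.5] y [-19.3 -13.7   8.1  23.8  24.7] | inner 16 [0.7 1.3 3.8 6.1 6.6]
  z 136 33 x [-38.  -36.5   0.6   4.6   5.6] y [-22.  -20.4  -2.2  21.3  22.7] | inner 18 [0.2 0.5 2.9 4.9 5.8]
  z 144 33 x [-46.8 -44.8   1.8   5.3   5.9] y [-22.9 -21.6   1.7  21.7  22.5] | inner 17 [1.9 2.2 3.7 5.9 6. ]
  z 152 42 x [-53.7 -50.8 -20.2   7.3   8.2] y [-21.9 -21.1   2.6  21.6  22.4] | inner 24 [-50.6 -50.    3.9   7.5   8.4]
  z 160 33 x [-53.5 -51.8 -48.3 -24.5   6. ] y [-20.5 -18.1  -0.3  19.5  20.6] | inner 20 [-51.1 -50.8 -48.1   5.7   6. ]
  z 168 0 x None y None | inner 0 None
[[-0.002  1.     0.   ]
 [ 0.     0.    -1.   ]
 [-1.    -0.002 -0.   ]]
```

Emit:
servo_tool --increments '[[0,[0,0,0],[-5,0,0]],[0,[0,0,0],[-5,0,0]],[0,[0,0,0],[-5,0,0]],[0,[0,-9,-30],[0,0,0]],[0,[0,-9,-30],[0,0,0]],[0,[0,-9,-30],[0,0,0]],[0,[0,-9,-30],[0,0,0]],[0,[0,-9,-30],[0,0,0]],[0,[0,-6,-32],[0,0,0]],[0,[0,0,0],[0,0,0]]]' --grip_force 20

```text
time_s: 0.93
position: [0.5496, 0.1707, 0.2053]
tool_rot: [-2.813, 1.565, 2.171]
wrist_force: [-0.1, 0.1, -0.9]
width: 0.0306
```

```bash
cat > st.py <<'E'
from h import *
s=readout.read_state(); print(s['time_s'],'press mm',(topress(s['position'])*1000).round(1),'rot',s['tool_rot'].round(3),'F',s['wrist_force'].round(1),'Fx',(s['wrist_force']@ex).round(1),'w',s['width'])
E
python3 st.py
```

```text
0.9333 press mm [183.6   0.6 205.3] rot [-2.813  1.565  2.171] F [-0.1  0.1 -0.9] Fx 0.1 w 0.03058890484684884
```

Emit:
servo_tool --increments '[[0,[32,0,0],[0,0,0]],[0,[32,0,0],[0,0,0]],[0,[32,0,0],[0,0,0]],[0,[31,0,0],[0,0,0]],[0,[0,0,0],[0,0,0]],[0,[0,0,0],[0,0,0]],[0,[0,0,8],[0,0,0]],[0,[0,0,8],[0,0,0]],[0,[0,0,5],[0,0,0]],[0,[0,0,5],[0,0,0]],[0,[0,0,5],[0,0,0]],[0,[0,0,5],[0,0,0]]]'

```text
time_s: 1.93
position: [0.5641, 0.1282, 0.0796]
tool_rot: [1.849, 1.568, 0.54]
wrist_force: [0.2, 3.7, 2.8]
width: 0.0003
```

```bash
python3 st.py
```

```text
1.9333 press mm [138.8  -2.5  79.6] rot [1.849 1.568 0.54 ] F [0.2 3.7 2.8] Fx 3.5 w 0.0003097386772283904
```

Emit:
servo_tool --increments '[[0,[0,0,3],[0,0,0]],[0,[0,0,3],[0,0,0]],[0,[0,0,2],[0,0,0]],[0,[0,0,2],[0,0,0]],[0,[0,0,1],[0,0,0]],[0,[0,0,1],[0,0,0]],[0,[0,0,0],[0,0,0]]]'

```text
time_s: 2.52
position: [0.5658, 0.1176, 0.0785]
tool_rot: [3.106, 1.569, 1.798]
wrist_force: [0.2, 5.2, 2.4]
width: 0.0002
```

```bash
python3 st.py
```

```text
2.5167 press mm [128.1  -1.4  78.5] rot [3.106 1.569 1.798] F [0.2 5.2 2.4] Fx 5.0 w 0.00019061177843129586
```

Emit:
servo_tool --increments '[[0,[0,0,1],[0,0,0]],[0,[0,0,1],[0,0,0]],[0,[0,0,1],[0,0,0]],[0,[0,0,1],[0,0,0]],[0,[0,0,0],[0,0,0]],[0,[0,0,0],[0,0,0]]]'

```text
time_s: 3.02
position: [0.5657, 0.1176, 0.0785]
tool_rot: [-3.109, 1.565, 1.868]
wrist_force: [-2.6, 11.5, 3.7]
width: 0.0002
```

```bash
python3 st.py
```

```text
3.0167 press mm [128.1  -1.3  78.5] rot [-3.109  1.565  1.868] F [-2.6 11.5  3.7] Fx 11.8 w 0.00017481649981085986
```

Emit:
servo_tool --increments '[[0,[0,0,-8],[0,0,0]],[0,[0,0,-8],[0,0,0]],[0,[-40,0,0],[0,0,0]],[0,[-40,0,0],[0,0,0]],[0,[-40,0,0],[0,0,0]],[0,[0,0,33],[0,0,0]],[0,[0,0,33],[0,0,0]],[0,[0,0,33],[0,0,0]],[0,[0,0,33],[0,0,0]],[0,[0,0,30],[0,0,0]],[0,[0,0,0],[0,0,0]],[0,[0,0,0],[0,0,0]]]'

```text
time_s: 4.02
position: [0.6041, -0.0322, 0.1978]
tool_rot: [-0.972, 1.568, -2.287]
wrist_force: [0.2, 0.5, -0.1]
width: 0.0009
```

```bash
cat >> h.py <<'E'
O=O+.002*ex
E
python3 st.py; python3 - <<'E'
from h import *
ims=[]
for n,b in(('scene',(200,130,360,290)),('side',(170,130,330,290))):
    a,z=snap(n,n+'1'); W=world(n,z)
    Q=topress(W).reshape(-1,3)*1000; x,y,zz=Q.T
    m=(zz>80)&(zz<94)&(x>60)&(x<190)&(abs(y)<60); print(n,'plate',np.percentile(x[m],[2,50,98]))
    m=(zz>100)&(zz<150)&(abs(x)<10)&(abs(y)<14); print(' lever y',np.percentile(y[m],[2,50,98]),'x',np.percentile(x[m],[2,50,98]))
    m=(zz>154)&(zz<166)&(x>-65)&(x<-40)&(abs(y)<35); print(' bar y',np.percentile(y[m],[0,2,50,98,100]),'x',np.median(x[m]),m.sum())
    m=(zz>205)&(zz<240)&(abs(x+26)<40)&(abs(y)<40); print(' finger y',np.percentile(y[m],[0,2,50,98,100]),'x',np.percentile(x[m],[2,50,98]),m.sum())
    ims.append(cv2.resize(cv2.imread(f'pics/{n}1.png')[b[1]:b[3],b[0]:b[2]],(400,400),interpolation=cv2.INTER_CUBIC))
cv2.imwrite('pics/c2.png',np.hstack(ims))
E
```

```text
4.0167 press mm [-28.6   0.2 197.8] rot [-0.972  1.568 -2.287] F [ 0.2  0.5 -0.1] Fx 0.4 w 0.0008623796957280445
scene plate [103.28857681 109.61410897 114.94709122]
 lever y [-13.14141892  -9.41030903   5.35814811] x [-5.06496719 -1.76491335 -0.76353676]
 bar y [-25.83220857 -25.48548534  -3.28167543  20.8158783   22.63546856] x -55.050097251421974 36
 finger y [-17.41628098 -16.8047214  -13.02624128   6.6503706    7.29208172] x [-39.35013044 -27.36959532 -20.41425539] 115
side plate [105.68395362 117.00930766 120.04158472]
 lever y [-10.50282552   1.62198853  11.32870004] x [-3.3820014   1.32578129  5.28484857]
 bar y [-22.54636003 -22.34996625   2.27415673  22.67443526  23.50007014] x -50.42336668749295 47
 finger y [-14.9336991  -13.05579115   4.30538299  12.08229974  12.75305266] x [-32.28410069 -16.40071992 -12.72922016] 134
```

View pics/c2.png

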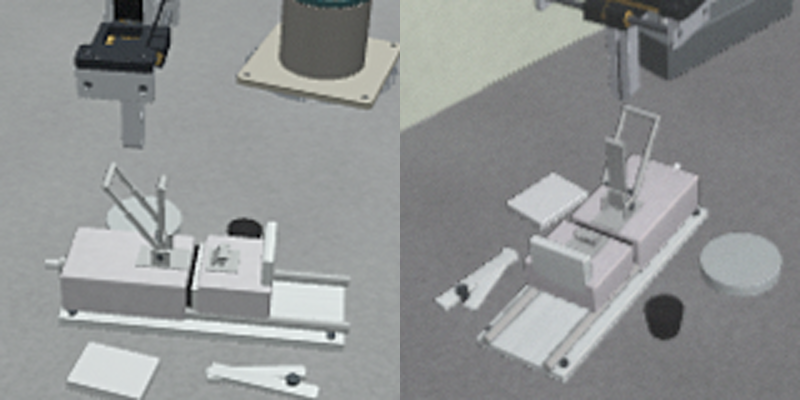

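Emit:
servo_tool --increments '[[0,[23,-1,0],[0,0,0]],[0,[23,0,0],[0,0,0]],[0,[22,0,0],[0,0,0]],[0,[0,0,0],[0,0,0]],[0,[0,0,-5],[0,0,0]],[0,[0,0,-5],[0,0,0]],[0,[0,0,-5],[0,0,0]],[0,[0,0,-5],[0,0,0]],[0,[0,0,-4],[0,0,0]],[0,[0,0,-4],[0,0,0]],[0,[0,0,0],[0,0,0]]]'

```text
time_s: 5.03
position: [0.5969, -0.0005, 0.1311]
tool_rot: [1.915, 1.57, 0.607]
wrist_force: [0.3, -0.3, 0.0]
width: 0.0006
```

```bash
python3 st.py
```

```text
5.0333 press mm [  3.9  -1.  131.1] rot [1.915 1.57  0.607] F [ 0.3 -0.3  0. ] Fx -0.4 w 0.0006292603818269374
```

Emit:
servo_tool --increments '[[0,[0,0,-2],[0,0,0]],[0,[0,0,-2],[0,0,0]],[0,[0,0,-1],[0,0,0]],[0,[0,0,-1],[0,0,0]],[0,[0,0,-1],[0,0,0]],[0,[0,0,0],[0,0,0]]]'

```text
time_s: 5.53
position: [0.5956, 0.0032, 0.1306]
tool_rot: [0.349, 1.568, -0.961]
wrist_force: [2.4, -4.5, -0.6]
width: 0.0002
```

```bash
python3 st.py
```

```text
5.5333 press mm [  7.9  -0.6 130.6] rot [ 0.349  1.568 -0.961] F [ 2.4 -4.5 -0.6] Fx -5.0 w 0.00020449656377736846
```

Emit:
servo_tool --increments '[[0,[0,0,6],[0,0,0]],[0,[-36,0,0],[0,0,0]],[0,[-36,0,0],[0,0,0]],[0,[0,0,0],[0,0,0]],[0,[0,0,28],[0,0,0]],[0,[0,0,28],[0,0,0]],[0,[0,0,0],[0,0,0]],[0,[25,0,0],[0,0,0]],[0,[25,0,0],[0,0,0]],[0,[0,0,0],[0,0,0]]]'

```text
time_s: 6.37
position: [0.607, -0.0538, 0.148]
tool_rot: [-2.048, 1.561, 2.926]
wrist_force: [-0.3, 0.1, -0.3]
width: 0.0006
```

```bash
python3 st.py; python3 - <<'E'
from h import *
ims=[]
for n,b in(('scene',(200,130,360,290)),('side',(170,130,330,290))):
    a,z=snap(n,n+'2')
    ims.append(cv2.resize(cv2.imread(f'pics/{n}2.png')[b[1]:b[3],b[0]:b[2]],(400,400),interpolation=cv2.INTER_CUBIC))
cv2.imwrite('pics/c3.png',np.hstack(ims))
E
```

```text
6.3667 press mm [-50.2   3.  148. ] rot [-2.048  1.561  2.926] F [-0.3  0.1 -0.3] Fx 0.2 w 0.000627908654026103
```

View pics/c3.png

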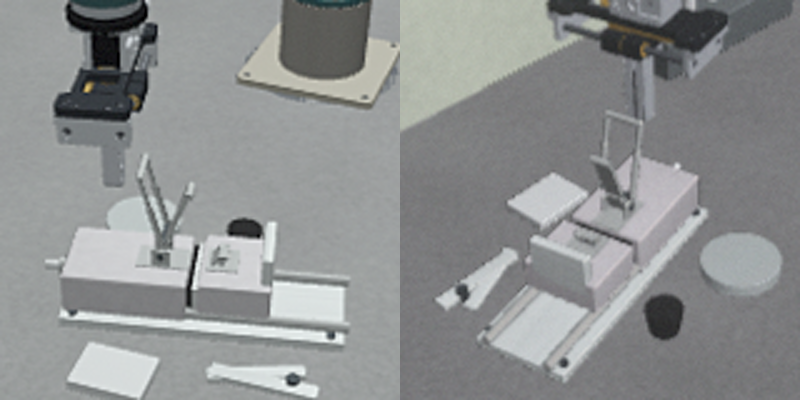

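The lever is forward at its stop, the claw leans slightly back, and the finger is behind the bar. Next I push the bar over.

Emit:
servo_tool --increments '[[0,[0,0,-8],[0,0,0]],[0,[0,0,-8],[0,0,0]],[0,[0,0,-5],[0,0,0]],[0,[0,0,-5],[0,0,0]],[0,[0,0,-4],[0,0,0]],[0,[0,0,-4],[0,0,0]],[0,[0,0,-4],[0,0,0]],[0,[0,0,-4],[0,0,0]],[0,[0,0,-4],[0,0,0]],[0,[0,0,-4],[0,0,0]],[0,[0,0,-4],[0,0,0]],[0,[0,0,0],[0,0,0]]]'

```text
time_s: 7.47
position: [0.5967, -0.0015, 0.1524]
tool_rot: [-3.04, 1.57, 1.936]
wrist_force: [-0.3, -0.6, 0.5]
width: 0.0007
```

Emit:
servo_tool --increments '[[0,[-10,0,0],[0,0,0]],[0,[-40,0,0],[0,0,0]],[0,[0,0,0],[0,0,0]],[0,[0,0,0],[0,0,0]],[0,[0,0,0],[0,0,0]],[0,[0,0,0],[0,0,0]]]'

```text
time_s: 7.97
position: [0.5963, -0.003, 0.202]
tool_rot: [-1.742, 1.569, -3.051]
wrist_force: [-0.1, -0.1, 0.6]
width: 0.0005
```

```bash
python3 st.py; python3 - <<'E'
from h import *
ims=[]
for n,b in(('scene',(230,180,330,280)),('side',(190,170,310,290))):
    a,z=snap(n,n+'3'); W=world(n,z)
    x,y,zz=topress(W).reshape(-1,3).T*1000
    for lo in range(64,92,4):
        m=(zz>lo)&(zz<=lo+4)&(abs(y)>14)&(abs(y)<26)&(x>-20)&(x<100); print(n,lo,m.sum(),np.percentile(x[m],[0,50,100]).round(0) if m.any() else '')
    ims.append(cv2.resize(cv2.imread(f'pics/{n}3.png')[b[1]:b[3],b[0]:b[2]],(400,400),interpolation=cv2.INTER_CUBIC))
cv2.imwrite('pics/c4.png',np.hstack(ims))
E
```

```text
7.9667 press mm [  1.6   0.3 202. ] rot [-1.742  1.569 -3.051] F [-0.1 -0.1  0.6] Fx -0.1 w 0.00045600727838327804
scene 64 21 [-12.  56.  90.]
scene 68 11 [-12.  -1.   7.]
scene 72 29 [-12.  72.  85.]
scene 76 53 [-11.  55.  83.]
scene 80 37 [-12.  41.  65.]
scene 84 34 [-3. 30. 46.]
scene 88 32 [-3. 15. 34.]
side 64 37 [-5. 62. 86.]
side 68 18 [-7. 77. 85.]
side 72 28 [-1. 65. 82.]
side 76 28 [-7. 53. 70.]
side 80 16 [ 3. 43. 53.]
side 84 28 [19. 34. 49.]
side 88 25 [ 8. 20. 38.]
```

View pics/c4.png

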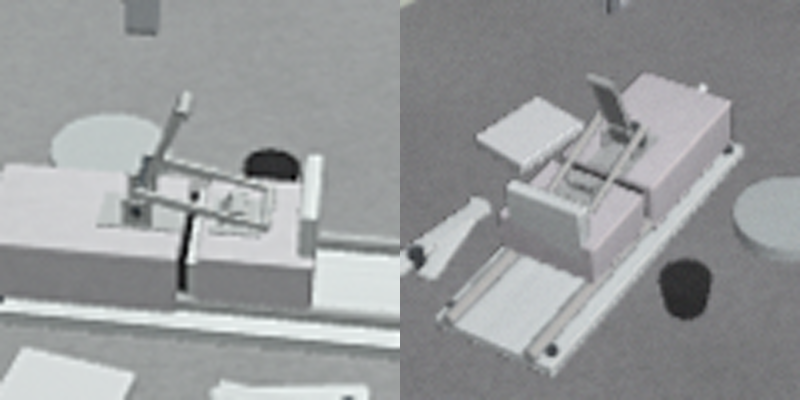

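The claw bar lies on the carriage behind the keeper, with its arms sloping down to x≈83 and the lever still up. Next is throwing the lever.

Emit:
servo_tool --increments '[[0,[0,0,-25],[0,0,0]],[0,[0,0,-25],[0,0,0]],[0,[0,0,0],[0,0,0]],[0,[35,0,0],[0,0,0]],[0,[35,0,0],[0,0,0]],[0,[0,0,0],[0,0,0]],[0,[0,0,0],[0,0,0]]]'

```text
time_s: 8.65
position: [0.5823, 0.0451, 0.1309]
tool_rot: [-1.701, 1.566, -3.01]
wrist_force: [0.1, 0.0, 0.0]
width: 0.0006
```

```bash
python3 st.py
```

```text
8.65 press mm [ 51.8   1.3 130.9] rot [-1.701  1.566 -3.01 ] F [0.1 0.  0. ] Fx 0.0 w 0.0005615272684699531
```

Emit:
servo_tool --increments '[[0,[0,0,5],[0,0,0]],[0,[0,0,5],[0,0,0]],[0,[0,0,4],[0,0,0]],[0,[0,0,4],[0,0,0]],[0,[0,0,4],[0,0,0]],[0,[0,0,4],[0,0,0]],[0,[0,0,4],[0,0,0]],[0,[-1,0,4],[0,0,0]],[0,[-1,0,4],[0,0,0]],[0,[-1,0,4],[0,0,0]],[0,[0,0,0],[0,0,0]]]'

```text
time_s: 9.57
position: [0.5948, 0.0033, 0.1354]
tool_rot: [-0.633, 1.57, -1.944]
wrist_force: [0.1, 0.2, 0.0]
width: 0.0003
```

```bash
python3 st.py
```

```text
9.5667 press mm [8.100e+00 1.000e-01 1.354e+02] rot [-0.633  1.57  -1.944] F [0.1 0.2 0. ] Fx 0.1 w 0.00034852883326967274
```

Emit:
servo_tool --increments '[[0,[1,0,4],[0,0,0]],[0,[1,0,4],[0,0,0]],[0,[1,0,5],[0,0,0]],[0,[2,0,5],[0,0,0]],[0,[2,0,5],[0,0,0]],[0,[2,0,5],[0,0,0]],[0,[3,0,4],[0,0,0]],[0,[3,0,4],[0,0,0]],[0,[3,0,4],[0,0,0]],[0,[0,0,0],[0,0,0]]]'

```text
time_s: 10.4
position: [0.6055, -0.035, 0.1169]
tool_rot: [0.048, 1.57, -1.262]
wrist_force: [1.3, 0.8, 1.1]
width: 0.0004
```

```bash
python3 st.py
```

```text
10.4 press mm [-31.6  -0.4 116.9] rot [ 0.048  1.57  -1.262] F [1.3 0.8 1.1] Fx 0.4 w 0.00039854160783354996
```

Emit:
servo_tool --increments '[[0,[4,0,4],[0,0,0]],[0,[4,0,4],[0,0,0]],[0,[4,0,3],[0,0,0]],[0,[5,0,3],[0,0,0]],[0,[5,0,2],[0,0,0]],[0,[4,0,2],[0,0,0]],[0,[4,0,1],[0,0,0]],[0,[4,0,1],[0,0,0]],[0,[3,0,0],[0,0,0]],[0,[0,0,0],[0,0,0]]]'

```text
time_s: 11.23
position: [0.6098, -0.0536, 0.0796]
tool_rot: [-1.447, 1.569, -2.756]
wrist_force: [-0.1, 0.1, 0.4]
width: 0.0001
```

```bash
python3 st.py
```

```text
11.2333 press mm [-50.7   0.3  79.6] rot [-1.447  1.569 -2.756] F [-0.1  0.1  0.4] Fx 0.1 w 0.0001250482770371132
```

Little force here, so it has probably snapped over centre. I'll press down lightly to confirm it is flat.

Emit:
servo_tool --increments '[[0,[2,0,0],[0,0,0]],[0,[1,0,0],[0,0,0]],[0,[1,0,0],[0,0,0]],[0,[1,0,0],[0,0,0]],[0,[1,0,0],[0,0,0]],[0,[0,0,0],[0,0,0]]]'

```text
time_s: 11.73
position: [0.6104, -0.0533, 0.0765]
tool_rot: [0.624, 1.57, -0.685]
wrist_force: [-4.4, -0.6, 15.0]
width: 0.0005
```

```bash
python3 st.py
```

```text
11.7333 press mm [-50.5  -0.4  76.5] rot [ 0.624  1.57  -0.685] F [-4.4 -0.6 15. ] Fx 0.5 w 0.0005113342580485387
```

Contact came at z = 76.5, which is exactly the flat height, with 15 N. Next I retreat and inspect.

Emit:
servo_tool --increments '[[0,[-20,0,0],[0,0,0]],[0,[-40,0,0],[0,0,0]],[0,[-40,0,0],[0,0,0]],[0,[-20,0,0],[0,0,0]],[0,[0,0,0],[0,0,0]],[0,[0,0,0],[0,0,0]]]'

```text
time_s: 12.23
position: [0.6111, -0.053, 0.1957]
tool_rot: [1.252, 1.568, -0.056]
wrist_force: [-0.4, -0.1, -0.3]
width: 0.0005
```

```bash
python3 st.py; python3 - <<'E'
from h import *
ims=[]
for n,b in(('scene',(230,180,330,280)),('side',(190,170,310,290))):
    a,z=snap(n,n+'4'); W=world(n,z)
    x,y,zz=topress(W).reshape(-1,3).T*1000
    m=(abs(y)<12)&(x<-15)&(x>-85)&(zz>64)&(zz<110); print(n,'lever slope',np.polyfit(x[m],zz[m],1),m.sum())
    m=(zz>80)&(zz<94)&(x>60)&(x<190)&(abs(y)<60); print(' plate',np.percentile(x[m],[2,50,98]))
    m=(zz>65.5)&(zz<76)&(abs(y)>14)&(abs(y)<24)&(x>30)&(x<100); print(' claw x,z',np.percentile(x[m],[50,90,98,100]),np.median(zz[m]))
    # movement of surroundings
    d=np.linalg.norm(cv2.imread(f'pics/{n}4.png').astype(float)-cv2.imread(f'pics/{n}0.png'),axis=2)
    ims.append(cv2.resize(cv2.imread(f'pics/{n}4.png')[b[1]:b[3],b[0]:b[2]],(400,400),interpolation=cv2.INTER_CUBIC))
cv2.imwrite('pics/c5.png',np.hstack(ims))
E
```

```text
12.2333 press mm [-50.5  -1.1 195.7] rot [ 1.252  1.568 -0.056] F [-0.4 -0.1 -0.3] Fx 0.0 w 0.0004892717295011861
scene lever slope [-9.83343607e-03  7.45826303e+01] 154
 plate [103.30330379 109.38146158 114.93061793]
 claw x,z [46.87861602 66.92272483 69.89179331 70.01283805] 69.00228472612562
side lever slope [-1.16237191e-02  7.66084093e+01] 131
 plate [ 66.38998995 116.87954545 120.13212567]
 claw x,z [52.68873231 73.29566861 76.35399537 81.88417036] 70.3522707720357
```

View pics/c5.png

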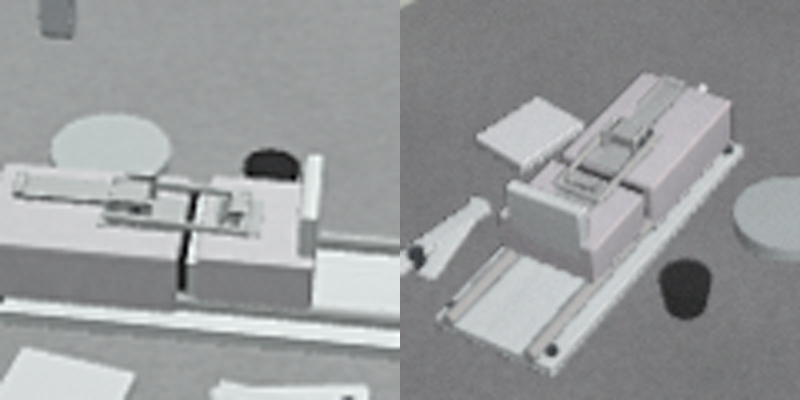

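```bash
python3 -c "
from rig import r
print(r.sign_off())"
```

```text
the job is handed in; nothing more can be done
None
```

The filter press is closed and I handed the job in at about 12 s of the 64 s allowed. I pushed the carriage shut, moved the lever to its forward stop, and tipped the claw over so its bar dropped behind the keeper. I then threw the lever back flat and lifted the arm clear.

**Last checks:**
- **Lever:** it lies flat. The depth slope is about 0.01 rad in both views, and the finger met it at 76.5 mm, the height expected for flat.
- **Carriage:** the plate is where it stood when the carriage was pushed shut. The push had stopped hard there, with the force rising to 12 N.
- **Claw:** the arms run along the carriage to behind the keeper post, and the pictures show the bar there.
- **Robot and labware:** the arm touches nothing. The dish, stopper, clamp and cassette look unmoved in the pictures; I did not measure any labware, and the arm never went near the rest.

**Disagreement:** the two cameras differ by about 3 to 6 mm along the press. They put the end of the claw at 70 mm and 76 mm, so the bar's exact seat under the lip rests on the pictures and the flat lever. I did not measure it directly.

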